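# Clamp the stack and peel off the top weighing tray

## Robot

A 6-joint arm with a two-finger parallel gripper is mounted at the origin on the work surface. World frame = base frame: x ahead of the robot, y to its left, z up, the work surface at z = 0. Lengths are in mm, angles in degrees, forces in N, time in s.
With the tool pointing down it reaches from about 350 to 850 mm from the base axis. Payload 8.1 kg.
Tool frame: the origin (TCP) lies between the finger pads; the fingertips stand 11 mm ahead of it and the grasp point (between the pads) lies 8 mm behind it; z points along the fingers, y is the line along which they close (so a half turn about z gives the same grasp; the last joint's range is limited). The gripper opens to 85 mm and grips with 20 to 120 N. Pads are 22 mm wide; open, the fingers measure 114 mm over their backs; the gripper's body (76 mm by 85 mm) begins 54 mm behind the grasp point. The pads swing forward as they close: fully open they stand 13 mm farther back than shut.
Start: joints at [69.018, 7.471, 85.268, -0, 87.261, -4.893], TCP at [166.253, 576.511, 242.292] pointing down, gripper open.
Joint ranges: [-169.43, 169.43], [-51.17, 129.36], [1.28, 143.12], [-76.62, 256.62], [0, 156.53], [-152.29, 152.29]. Speed limits (degrees/s): [136.94, 136.94, 159.86, 180, 180, 180].

## Interface

Orientations are given as [roll, pitch, yaw] about the fixed x, y, z axes, in that order (R = Rz(yaw) Ry(pitch) Rx(roll)).
In Python, from bench import r, snapshot, get_calibration gives the robot as it stands.
- The arm moves only by the tool step_arm, never from a script. Its argument "rows" is a list of rows, each a list of 2 entries, a list of its own where there are three numbers: the shift along the tool's x, y, z in mm, then the turn about the tool's z in degrees. In form: [[[tx, ty, tz], yaw], ...]. A call has 1 to 12 rows; each row is the pose to reach, as a shift and turn from the pose commanded when the call began, along the tool's axes at that moment; what a row does not reach only later rows make up. A row lasts 1/10 s, in which the tool goes at most 50 mm and 8.59 degrees, less where a joint would pass 70% of its speed; a pose out of reach is approached as far as the arm can. A call with a gripper value outside its range is refused whole. "fingers" is the opening, from 0 (shut) to 1 (fully open), set as the call begins (left out, the last holds). The fingers move at their own pace and stop on an object; "squeeze" is the grip in N (left out, the last holds). Time passes only in rows, so rows that repeat a pose let the fingers close. It gives the time, the measured TCP pose, the force, the opening and the grip force at its end, in the units of the state.
- r.sense(): the state, without advancing time (a new reading comes with each control period).
- snapshot(name): name is "side" or "top"; returns the picture (384x512x3 uint8, blue, green, red); there is no depth.
- get_calibration(name): a dict with "fovy" (degrees; the focal length in pixels is half the picture's height over the tangent of half this angle, whatever the lens; pixels are square), "cx", "cy" (the principal point, pixels), "eye" and "orientation" of the camera in the world. Camera axes: x right, y up, looking along -z (the intrinsics and any distortion apply to the point x, -y, -z); pixel columns grow to the right and rows downward; lengths in mm; the calibration is good to about 2 mm. A picture is of the moment at which its call begins. get_calibration takes no time and is no camera call.
- r.hand_in(): hands the job in; it is judged then, once.
The state is a dict: "time": time; "joint_pos": joint angles; "qd": joint speeds; "joint_efforts": joint torques, N m; "tool_pos": TCP position; "tcp_rot": TCP orientation; "ft_force": force on the tool from outside, world axes, zero at the start; "wrist_torque": the same for the moment, N m; "finger_gap": finger opening in mm; "grip_force": force on a finger pad.
Only numpy, scipy, OpenCV 4.12 (cv2) and the standard library are available. Lean on these libraries where they do the work, as an engineer would, in place of code of your own. Each camera call takes 0.05 s, during which the arm holds its last target. There are 200 camera calls.

## Task

Press the raised clamp lever on the clamping board down until it clicks and stays down by itself, so that the lower trays cannot come up. Then take the top tray by the upright lug in its corner and peel it off the stack, raising the lug corner first while the opposite corner still rests on the stack. Carry it to the balance and finish while holding it roughly level, centred over the balance pan and a few centimetres clear of it; leave the lower trays in place and the other glassware undisturbed.

Things in the scene. Friction and masses are not known exactly. Their poses are not given: they have to be found in the camera images.
- board: grey clamping board fixed on the bench, 160 x 385 x 12 mm (x, y, z). Origin: bench level, under the middle of the stack; it reaches from y -135 to y +250 mm. At its -y end a fixed lip (top 47.5 mm above the bench) hooks over the lower trays' end flange; at its +y end the clamp is hinged between two steel cheeks (top 66 mm).
- clamp_hinge (a point): hinge axis of the clamp, at (0, 222, 55) mm in the board's frame; the axis runs along the board's x.
- clamp (a joint): sprung steel clamp lever, like a stapler arm, pointing from its hinge to the board's -y. -0.45 rad = fully raised, as at the start; grows as pressed. At 0 it is level, stopped by the lower trays' end flange, where a side button snaps under a keeper bar and holds it, at about -0.02 (against 20 N). Let go earlier, a spring lifts it. Pressing at the pad takes 3 N at first, up to 12 N at the end.
- clamp_pad (a point): middle of the crossbar's top, the place to press (dark rubber pad 50 x 18 mm; crossbar 112 mm along the board's x, 18 mm wide, 20 mm high). It lies 108 mm out from the hinge along the lever and 8 mm above the lever's centre line: 63 mm above the bench when clamped, about 109 mm at the start.
- lower_trays: rest of the stack: two white formed trays stuck together for good, one loose piece, 0.2 kg. Pan 102 x 132 mm, 28 mm high, with a 4 mm flange at its top, 120 mm wide (x), from y -102 to y +128 mm; sits on the board between low rails. Origin: centre of its underside (12 mm above the bench); axes along the board's.
- top_tray: top tray, white formed plastic, 0.09 kg, nested in the lower trays, gripped at its corners by springy nibs. Flange 112 x 140 x 3 mm (x, y), pan 88 x 108 mm, 14 mm deep below the flange. Origin: centre of the pan's underside (26 mm above the bench at the start); axes as the board's. Lifting the lug corner takes about 6 to 10 N; the corners let go one by one, each after some 5 mm.
- lug (a point): grasp point on the upright lug, a plate 26 mm long, 9 mm thick, 38 mm high on the flange in the (-x, +y) corner, at (-42, 54.5) mm in tray axes. Its length lies along the diagonal to the opposite corner: pinch it across the diagonal; a firm grip does not let it turn, so tilt the hand as it swings up. The point is in its middle, 24 mm above the flange's top face, 14 mm below the lug's top; 67 mm above the bench at the start.
- lug_corner (a point): outer corner of the top tray's flange next to the lug, underside, at (-56, 70, 14) mm in the tray's frame.
- hinge_corner (a point): opposite outer corner of the top tray's flange, underside, at (56, -70, 14) mm in the tray's frame: the tray hinges up on it.
- lower_lug_corner (a point): point on the lower trays' flange on which lug_corner rests at the start.
- lower_hinge_corner (a point): point on the lower trays' flange on which hinge_corner rests at the start.
- pan (a point): centre of the top of the balance's round steel pan (124 mm across), 74 mm above the bench.
- balance: grey laboratory balance fixed on the bench, housing 250 x 190 mm (x, y), 60 mm high, with the pan on top. Origin: bench level under the pan; the housing reaches x -145 to +105 mm. It and the board may stand on either side.
- amber_bottle: bystander: amber bottle, 68 mm across, 130 mm high; origin under its middle.
- beaker: bystander: glass beaker, 72 mm across, 85 mm high; origin under its middle.
- jar: bystander: small capped glass jar, 60 mm across, 80 mm high; origin under its middle.

How it is judged (in metres and radians):
On the way, in this order (a step that is already met when the one before it is completed fails the run):
1. the clamp is latched down by its detent, nothing pressing on it (value of joint clamp above -0.05 rad and contact force between each of the arm, the fingers and clamp below 0.2 N), for 0.2 s.
2. the lug corner is raised at least 10 mm off the stack while the opposite corner is still within 6 mm of its seat, the clamp latched (value of joint clamp above -0.05 rad and distance between lug_corner and lower_lug_corner above 0.01 m and distance between hinge_corner and lower_hinge_corner below 0.006 m), for 0.1 s.
At the end, for the whole second after the job is handed in: Top tray still in the fingers, within 17 degrees of level, centre within 45 mm of the pan centre in plan, underside over 25 mm above the pan, touching neither balance, board nor stack; clamp latched (over -0.05 rad); lower trays within 8 mm and 3 degrees of their start (value of joint clamp above -0.05 rad and distance of lower_trays from where it was at the start of the episode below 0.008 m and angle between lower_trays's own z axis and vertical below 0.06 rad and horizontal distance between top_tray and pan below 0.045 m and z of top_tray in the frame of pan above 0.025 m and angle between top_tray's own z axis and vertical below 0.3 rad and linear speed of top_tray below 0.03 m/s and contact force between the fingers and top_tray above 0.5 N and contact force between each of balance, lower_trays, board and top_tray below 0.05 N); the arm keeps its last pose, push and grip.
It fails at once if the lower trays are pulled up or out of place (distance of lower_trays from where it was at the start of the episode above 0.012 m or angle between lower_trays's own z axis and vertical above 0.09 rad).
It fails at once if the top tray knocks against the balance (contact force between balance and top_tray above 2 N).
It fails at once if bystander glassware is moved or tipped (distance of any of amber_bottle, beaker, jar from where it was at the start of the episode above 0.03 m or angle between any of amber_bottle, beaker, jar's own z axis and vertical above 0.3 rad).
It also fails if it takes over 61 s, if anything falls off the work surface, if the arm or the gripper's body presses on something with over 40 N, if the wrist force passes 120 N, or if a joint passes its speed limit or range.

## Working session

There is one attempt and no reset: what is moved stays moved. The work goes in short steps, Python scripts to look and compute and a tool call to move; the robot and the scene stay as the last step left them, time stands still between calls to the robot, and variables do not carry over. Pictures are saved under pics/ and viewed, at most 10 in all, crops included, and the job is handed in when it is done.

Besides the shell and the picture viewer there is one more tool, called as name(argument=value, ...) on one line, values as JSON. step_arm: Moves the arm, as the interface text tells. Its arguments: {"type":"object","properties":{"rows":{"type":"array"},"fingers":{"type":"number"},"squeeze":{"type":"number"}},"required":["rows"]}

```bash
mkdir -p pics; ls; python3 - <<'E'
from bench import r, snapshot, get_calibration
import cv2
for n in("top","side"):
    im=snapshot(n); cv2.imwrite(f"pics/{n}0.png",im); print(n,get_calibration(n))
s=r.sense(); print(s)
E
```

```text
pics
top {'fovy': 51.1264071616018, 'cx': 250.7419214363829, 'cy': 185.16664486205448, 'eye': array([ 404.70893101,  -49.03282858, 1101.56517386]), 'orientation': array([ 11.53085649,  -0.24304398, -88.52313523])}
side {'fovy': 55.681266149426335, 'cx': 251.96189397622933, 'cy': 191.91105625121702, 'eye': array([487.44935389, 603.13321317, 797.68358785]), 'orientation': array([  42.43325834,    0.44066075, -168.41694471])}
{'time': 0.1, 'joint_pos': array([ 6.90186229e+01,  7.51174007e+00,  8.53241089e+01,  3.67301571e-04,
        8.72623918e+01, -4.89411765e+00]), 'qd': array([ 0.01120183, -0.11636413, -0.14660555,  0.00338897,  0.05448312,
       -0.01513015]), 'joint_efforts': array([ 1.31135694e-03, -5.70950210e+01, -5.01941192e+01, -2.13954122e-04,
        8.16806161e-03,  1.27524081e-04]), 'tool_pos': array([166.07176398, 576.04972328, 241.3290792 ]), 'tcp_rot': array([-1.79902149e+02, -8.74688606e-03,  1.63912715e+02]), 'ft_force': array([-0.64936493, -0.30906328,  0.77070339]), 'wrist_torque': array([-0.04515051, -0.00122596,  0.04335764]), 'grip_force': 0.0, 'finger_gap': 85.39678341339346}
```

View pics/top0.png

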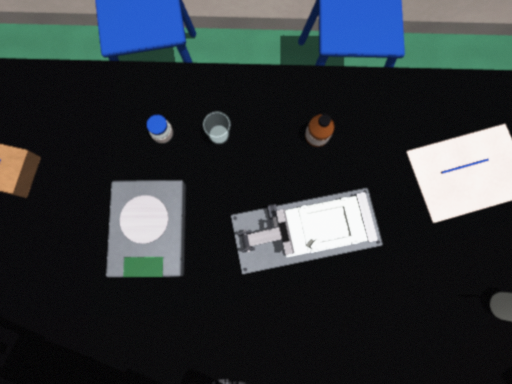

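View pics/side0.png

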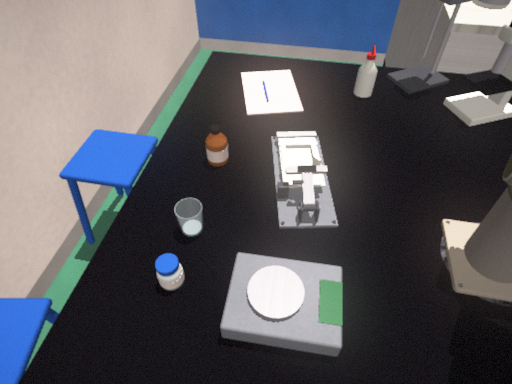

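The top view shows the balance pan at about (144,219), the board from (233,215) to (380,245), the lug near (310,243), the bottle at (320,128), the beaker at (217,128) and the jar at (159,128). The side view agrees. I'll enlarge both to get precise pixels.

```bash
cat > h.py <<'E'
import numpy as np, cv2
from scipy.spatial.transform import Rotation as R
from bench import r, snapshot, get_calibration
def cam(n):
    c=get_calibration(n); f=192/np.tan(np.radians(c['fovy']/2))
    return c,f,R.from_euler('xyz',c['orientation'],degrees=True).as_matrix()
def ray(n,p):
    c,f,M=cam(n); d=M@np.array([(p[0]-c['cx'])/f,-(p[1]-c['cy'])/f,-1]); return c['eye'],d
def onz(n,p,z):
    e,d=ray(n,p); return e+d*(z-e[2])/d[2]
def proj(n,X):
    c,f,M=cam(n); q=M.T@(np.array(X,float)-c['eye']); return np.array([c['cx']+f*q[0]/-q[2],c['cy']-f*q[1]/-q[2]])
def tri(p,q):
    (a,u),(b,v)=ray('top',p),ray('side',q); s=np.linalg.lstsq(np.c_[u,-v],b-a,rcond=None)[0]
    A,B=a+s[0]*u,b+s[1]*v; return (A+B)/2,np.linalg.norm(A-B)
E
python3 - <<'E'
from h import *
t=cv2.imread('pics/top0.png'); s=cv2.imread('pics/side0.png')
a=cv2.resize(t[180:280,225:390],None,fx=4.8,fy=4.8,interpolation=cv2.INTER_CUBIC)
b=cv2.resize(s[125:230,260:345],None,fx=5.7,fy=5.7,interpolation=cv2.INTER_CUBIC)
cv2.imwrite('pics/tc.png',a);cv2.imwrite('pics/sc.png',b);print(a.shape,b.shape)
# pan: bright in region
for n,im,box in(('top',t,(100,175,190,260)),('side',s,(235,255,315,330))):
    x0,y0,x1,y1=box; m=(im[y0:y1,x0:x1].min(2)>185).astype(np.uint8)
    cs=max(cv2.findContours(m,0,2)[0],key=cv2.contourArea); e=cv2.fitEllipse(cs)
    p=np.array(e[0])+[x0,y0]; print(n,p,e[1],onz(n,p,74))
for n,p in(('bottle',(319,136)),('beaker',(218,134)),('jar',(161,133))): print(n,onz('top',p,20))
for n,p in(('bottle',(217,160)),('beaker',(191,230)),('jar',(171,283))): print(n,onz('side',p,10))
g=cv2.cvtColor(t,cv2.COLOR_BGR2GRAY); m=np.zeros_like(g); m[180:280,225:390]=(g[180:280,225:390]>60)*255
m=cv2.morphologyEx(m,cv2.MORPH_OPEN,np.ones((3,3)))
c=max(cv2.findContours(m,0,2)[0],key=cv2.contourArea); q=cv2.approxPolyDP(c,5,True)[:,0]; 
for p in q: print('board',p,onz('top',p,12).round(1))
print(cv2.boxPoints(cv2.minAreaRect(c)))
E
```

```text
(480, 792, 3) (598, 484, 3)
top [143.33089828 218.91504669] (46.00035858154297, 48.61621856689453) [518.70481427 225.22973999  74.        ]
side [286.84828186 290.61276245] (64.32898712158203, 87.19166564941406) [493.86722153 224.38070244  74.        ]
bottle [ 772.13368739 -236.88377573   20.        ]
beaker [770.28817657  48.2466183   20.        ]
jar [768.86651241 209.11616157  20.        ]
bottle [ 775.31835374 -214.78015273   10.        ]
beaker [770.66081654  66.28467757  10.        ]
jar [768.75863181 225.80974865  10.        ]
board [367 188] [ 627.6 -370.    12. ]
board [268 206] [570.  -96.7  12. ]
board [270 226] [ 515.3 -103.1   12. ]
board [266 209] [561.6 -91.4  12. ]
board [232 214] [545.4   1.1  12. ]
board [241 272] [391.3 -28.1  12. ]
board [381 245] [ 472.  -402.7   12. ]
[[229.07306 213.79651]
 [369.92096 184.93423]
 [382.2912  245.301  ]
 [241.4433  274.16327]]
```

View pics/tc.png

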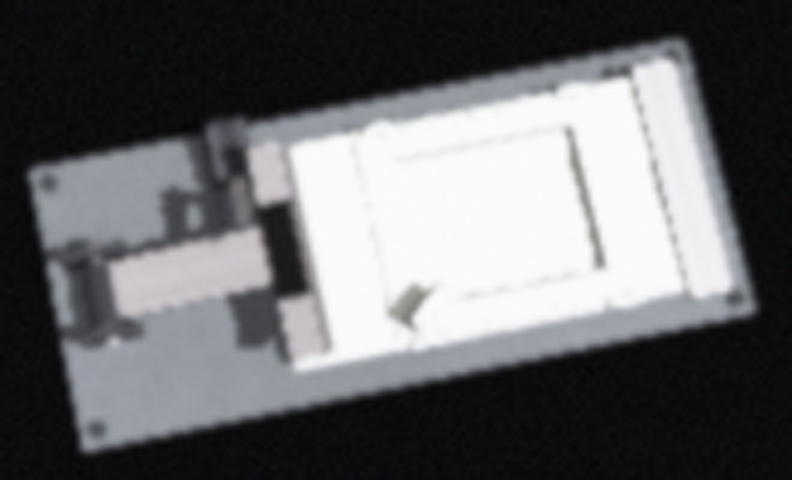

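View pics/sc.png

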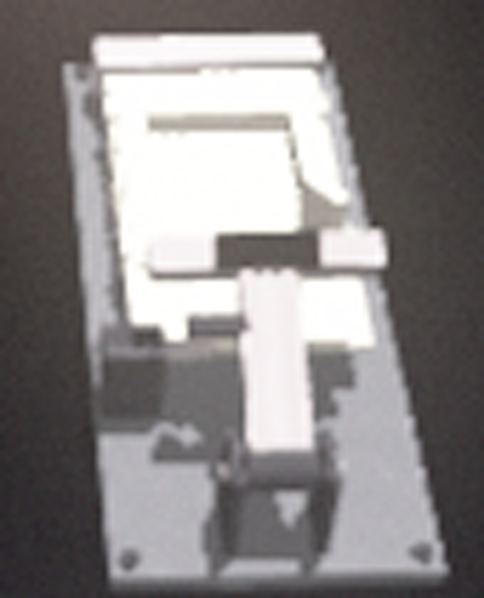

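The crops show the board's corners at full-image top pixels (230.8,215), (367.7,188), (382.3,245) and (242.1,274). They also show the lug near (310,243) and the dark pad at (285,232) in the top view. In the side view the pad is at about (307,169).

```bash
python3 - <<'E'
from h import *
T=lambda x,y:(225+x/4.8-.4,180+y/4.8-.4); S=lambda x,y:(260+x/5.7-.4,125+y/5.7-.4)
ct=[onz('top',T(*p),12)[:2] for p in((28,170),(685,38),(756,312),(83,452))]
cs=[onz('side',S(*p),12)[:2] for p in((110,582),(447,575))]
B=np.array([[80,250],[80,-135],[-80,-135],[-80,250]],float)
print(np.round(ct,1).tolist(),np.round(cs,1).tolist())
def fit(P,Q):
    p0,q0=P.mean(0),Q.mean(0);H=(P-p0).T@(Q-q0);a=np.arctan2(H[0,1]-H[1,0],H[0,0]+H[1,1])
    M=np.array([[np.cos(a),-np.sin(a)],[np.sin(a),np.cos(a)]]);return a,q0-M@p0,M,[*(np.linalg.norm((P@M.T+q0-M@p0)-Q,axis=1).round(1))]
a,o,M,e=fit(B,np.array(ct));print('board',np.degrees(a),o,e)
for n,p in(('padlow',(0,114,63)),('pad',(0,122,109)),('lug',(-42,54.5,67)),('lugtop',(-42,54.5,81)),('hinge',(0,222,55))):
    w=np.r_[o+M@np.array(p[:2]),p[2]];print(n,w.round(1),'top',proj('top',w).round(1),'side',proj('side',w).round(1))
print('pad tri',tri(T(286,248),S(267,250)))
print('pan tri',tri((143.8,219),(276,292)),onz('side',(276,292),74))
print('lugtop tri',tri(T(408,298),S(325,205)))
print('bottle', tri((319,139),(217,163)))
E
```

```text
[[542.5, 5.3], [629.0, -370.9], [473.2, -405.7], [386.8, -30.7]] [[541.0, 10.9], [385.5, -24.2]]
board 12.93626170141559 [ 520.73608423 -256.54106224] [np.float64(0.4), np.float64(0.7), np.float64(0.3), np.float64(0.1)]
padlow [ 495.2 -145.4   63. ] top [287.3 232.2] side [304.  175.3]
pad [ 493.4 -137.6  109. ] top [285.9 231.3] side [305.9 165.5]
lug [ 467.6 -212.8   67. ] top [313.7 243.6] side [315.8 159.8]
lugtop [ 467.6 -212.8   81. ] top [314.6 243.3] side [316.4 156.3]
hinge [471.  -40.2  55. ] top [246.3 240.8] side [308.5 206. ]
pad tri (array([ 492.47898807, -133.93585464,  101.89697963]), np.float64(3.1531328411606565))
pan tri (array([518.17345765, 226.80320223,  63.86285545]), np.float64(2.9297326954464245)) [516.31071906 232.19602291  74.        ]
lugtop tri (array([ 468.52637931, -200.66916779,   75.81958317]), np.float64(6.401243070448486))
bottle (array([ 784.70057833, -246.439786  ,  -35.09901686]), np.float64(5.993268808338385))
```

```bash
cat >> h.py <<'E'
O=np.array([520.7,-256.5]); A=np.radians(12.94); M2=np.array([[np.cos(A),-np.sin(A)],[np.sin(A),np.cos(A)]])
def bw(x,y,z): return np.r_[O+M2@np.array([x,y]),z]
def shift(cur,yaw,tgt):
    a=np.radians(yaw); T=np.array([[np.cos(a),np.sin(a),0],[np.sin(a),-np.cos(a),0],[0,0,-1]])
    return (T.T@(np.array(tgt)-np.array(cur))).round(1)
def st():
    s=r.sense(); print({k:np.round(s[k],2) for k in('time','tool_pos','tcp_rot','ft_force','wrist_torque','finger_gap','grip_force','joint_pos')})
E
python3 - <<'E'
from h import *
p=bw(0,128,109)+[0,2,0]; print(p); c=(166.25,576.51,242.29)
print(shift(c,163.911,p+[0,0,61]), shift(c,163.911,p+[0,0,26]))
E
```

```text
[ 492.03688663 -129.75054737  109.        ]
[-508.8 -588.3   72.3] [-508.8 -588.3  107.3]
```

step_arm(rows=[[[-28,-33,3],0],[[-57,-65,6],0],[[-85,-98,9],0],[[-113,-131,12],2],[[-141,-163,15],4],[[-170,-196,18],6],[[-198,-229,21],8],[[-226,-261,24],10],[[-254,-294,27],12],[[-283,-327,30],14],[[-311,-360,33],16],[[-339,-392,36],16]], fingers=0, squeeze=30)

```text
time: 1.3
tool_pos: [383.5, 104.1, 206.0]
tcp_rot: [180.0, 0.0, 147.8]
ft_force: [1.2, 0.1, 1.2]
finger_gap: 0.1
grip_force: 0.0
```

```bash
python3 - <<'E'
from h import *
st(); p=bw(0,128,109)+[0,2,0]
c=(166.25,576.51,242.29); T=np.array
a=np.radians(163.911); C=np.array(c)+np.array([[np.cos(a),np.sin(a),0],[np.sin(a),-np.cos(a),0],[0,0,-1]])@[-339,-392,36]
print(C, shift(C,147.911,p+[0,0,41]))
E
```

```text
{'time': np.float64(1.3), 'tool_pos': array([383.52, 104.15, 206.03]), 'tcp_rot': array([1.7999e+02, 1.0000e-02, 1.4784e+02]), 'ft_force': array([1.17, 0.07, 1.16]), 'wrist_torque': array([-0.01, -0.03, -0.02]), 'finger_gap': np.float64(0.1), 'grip_force': np.float64(0.0), 'joint_pos': array([  7.79, -24.82, 118.11,   0.  ,  86.7 , -50.05])}
[383.33714062 105.91657317 206.29      ] [-217.3 -141.9   56.3]
```

step_arm(rows=[[[-36,-24,9],0],[[-72,-47,18],0],[[-109,-71,28],0],[[-145,-95,37],0],[[-181,-118,46],0],[[-217,-142,56],0],[[-217,-142,56],0],[[-217,-142,56],0]])

```text
time: 2.1
tool_pos: [491.1, -130.2, 149.1]
tcp_rot: [-180.0, -0.2, 147.8]
ft_force: [-0.6, 0.2, -0.0]
finger_gap: -0.3
grip_force: 0.0
```

```bash
python3 - <<'E'
from h import *
st()
t=snapshot('top');s=snapshot('side');cv2.imwrite('pics/t1f.png',t)
a=cv2.resize(t[180:280,225:390],None,fx=3.6,fy=3.6,interpolation=2);b=cv2.resize(s[100:230,250:350],None,fx=2.0*1.38,fy=2.76,interpolation=2)
b=b[:360];w=np.zeros((360,a.shape[1]+b.shape[1],3),np.uint8)[:, :];w[:a.shape[0],:a.shape[1]]=a;w[:b.shape[0],a.shape[1]:]=b
w=w[:,:800] if w.shape[1]>800 else w;cv2.imwrite('pics/c1.png',w);print(a.shape,b.shape)
q=r.sense()['tool_pos']; tip=q-[0,0,11]; print(proj('top',tip),proj('side',tip))
E
```

```text
{'time': np.float64(2.1), 'tool_pos': array([ 491.06, -130.15,  149.14]), 'tcp_rot': array([-1.7998e+02, -1.5000e-01,  1.4779e+02]), 'ft_force': array([-0.57,  0.23, -0.02]), 'wrist_torque': array([-0.02, -0.01,  0.02]), 'finger_gap': np.float64(-0.28), 'grip_force': np.float64(0.0), 'joint_pos': array([-2.0640e+01, -2.9900e+00,  1.0591e+02,  1.0000e-02,  7.7240e+01,
       -7.8430e+01])}
(360, 594, 3) (359, 276, 3)
[283.35821956 230.97215049] [307.52846184 159.54180915]
```

View pics/c1.png

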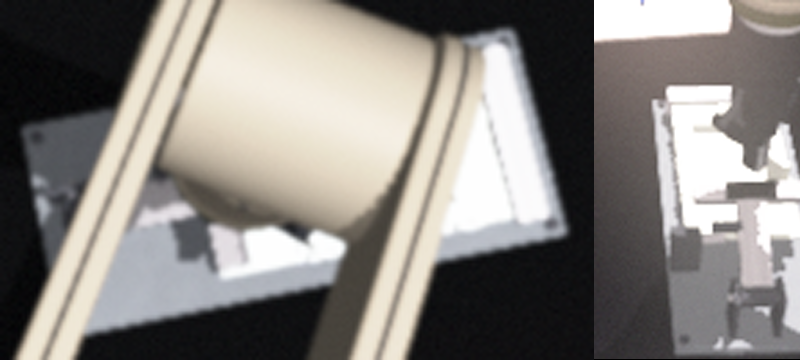

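The side view has the fingertip at about (309,161), directly above the pad at (308,168). Prediction and image agree to about 1.5 px, so the pose is good. Next is computing the pressing arc.

```bash
python3 - <<'E'
from h import *
c=np.array([492,-129.75,150])
for q in(-.45,-.36,-.27,-.18,-.09,0,.03):
    y=222-108*np.cos(q)-8*np.sin(q); z=55-108*np.sin(q)+8*np.cos(q)
    print(q,shift(c,147.9,bw(0,y,z+11)),y,z)
E
```

```text
-0.45 [-0.9 -1.5 29.8] 128.23143721880075 109.17985450283429
-0.36 [-4.1 -4.7 38.5] 123.74133690898375 100.53279178313319
-0.27 [-6.7 -7.3 47.5] 120.04659468599446 91.51716233332088
-0.18 [-8.8 -9.3 56.8] 117.17711776628947 82.20594347229398
-0.09 [-10.2 -10.8  66.3] 115.1561332282887 72.67450517748115
0 [-11.  -11.6  76. ] 114.0 63.0
0.03 [-11.1 -11.7  79.2] 113.80863235348937 59.75688624812237
```

step_arm(rows=[[[-1,-1,14],0],[[-1,-1,28],0],[[-4,-5,38],0],[[-7,-7,47],0],[[-9,-9,57],0],[[-10,-11,66],0],[[-11,-11,71],0],[[-11,-12,75],0],[[-11,-12,75],0]])

```text
time: 3.1
tool_pos: [494.7, -145.8, 75.0]
tcp_rot: [180.0, -0.0, 147.9]
ft_force: [1.2, 2.2, 2.5]
finger_gap: 0.2
grip_force: 1.3
```

step_arm(rows=[[[0,0,1],0],[[0,0,2],0],[[0,0,2],0]])

```text
time: 3.4
tool_pos: [494.8, -145.8, 73.5]
tcp_rot: [-180.0, 0.0, 147.9]
ft_force: [-0.2, 1.5, 3.5]
finger_gap: -0.2
grip_force: 1.7
```

step_arm(rows=[[[0,0,1],0],[[0,0,2],0],[[0,0,2],0]])

```text
time: 3.7
tool_pos: [494.8, -145.9, 71.3]
tcp_rot: [-180.0, 0.0, 147.9]
ft_force: [-0.2, -0.2, 2.7]
finger_gap: 0.1
grip_force: 1.8
```

```bash
python3 - <<'E'
from h import *
st()
s=snapshot('side');cv2.imwrite('pics/c2.png',cv2.resize(s[110:230,240:360],None,fx=5,fy=5,interpolation=2))
print(proj('side',r.sense()['tool_pos']-[0,0,11]))
E
```

```text
{'time': np.float64(3.7), 'tool_pos': array([ 494.83, -145.89,   71.34]), 'tcp_rot': array([-1.7999e+02,  3.0000e-02,  1.4791e+02]), 'ft_force': array([-0.18, -0.19,  2.68]), 'wrist_torque': array([-0.14,  0.07, -0.09]), 'finger_gap': np.float64(0.11), 'grip_force': np.float64(1.84), 'joint_pos': array([-2.211e+01,  3.350e+00,  1.083e+02, -2.000e-02,  6.832e+01,
       -8.002e+01])}
[304.00375276 175.84265624]
```

View pics/c2.png

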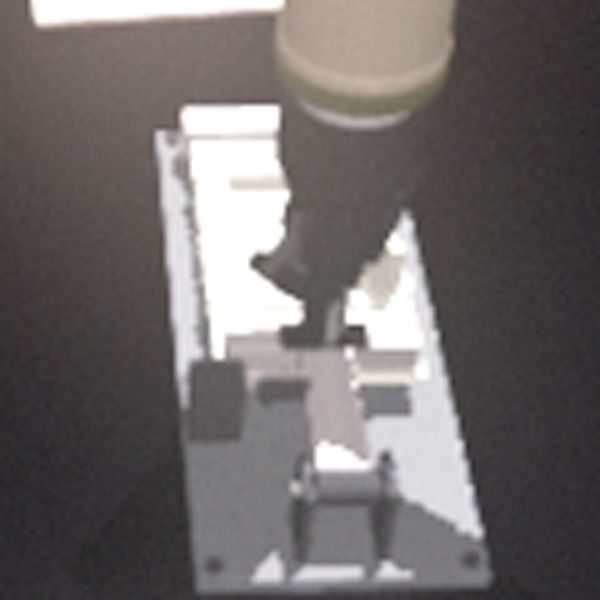

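The finger is on the pad and the crossbar looks nearly level, but the force is still low. I'll press further in small steps.

step_arm(rows=[[[0,0,1],0],[[0,0,2],0],[[0,0,2],0]])

```text
time: 4.05
tool_pos: [494.9, -145.9, 70.6]
tcp_rot: [-180.0, 0.0, 147.9]
ft_force: [-6.7, 1.2, 15.7]
finger_gap: -0.5
grip_force: 7.8
```

step_arm(rows=[[[0,0,1],0],[[0,0,2],0],[[0,0,2],0]])

```text
time: 4.35
tool_pos: [495.1, -145.9, 70.4]
tcp_rot: [-180.0, 0.0, 147.9]
ft_force: [-15.9, 4.0, 34.2]
finger_gap: 0.1
grip_force: 16.9
```

Hard stop reached. I'll release and check the latch.

step_arm(rows=[[[0,0,-6],0],[[0,0,-16],0],[[0,0,-40],0],[[0,0,-70],0],[[0,0,-70],0],[[0,0,-70],0]])

```text
time: 4.95
tool_pos: [495.2, -145.8, 138.0]
tcp_rot: [180.0, 0.1, 147.9]
ft_force: [-0.3, 0.4, -0.0]
finger_gap: -0.0
grip_force: 0.0
```

```bash
python3 - <<'E'
from h import *
st()
s=snapshot('side');t=snapshot('top');cv2.imwrite('pics/t3f.png',t);cv2.imwrite('pics/c3.png',cv2.resize(s[110:230,240:360],None,fx=5,fy=5,interpolation=2))
for y,z in((114,63),(115.5,70),(128.2,109)): print(proj('side',bw(0,y,z))+[1.5,1.4])
w=bw(-42,54.5,81);print('lugtop',proj('side',w)+[1.5,1.4], 'base',proj('side',bw(-42,54.5,43))+[1.5,1.4])
c=np.array([495.4,-145.5,0])
E
```

```text
{'time': np.float64(4.95), 'tool_pos': array([ 495.18, -145.83,  137.96]), 'tcp_rot': array([1.7998e+02, 9.0000e-02, 1.4791e+02]), 'ft_force': array([-0.3 ,  0.38, -0.03]), 'wrist_torque': array([-0.04,  0.04,  0.  ]), 'finger_gap': np.float64(-0.04), 'grip_force': np.float64(0.0), 'joint_pos': array([-22.1 ,  -1.29, 105.48,   0.  ,  75.72, -80.02])}
[305.46573516 176.699238  ]
[305.77089577 175.32461336]
[307.73741542 168.4495626 ]
lugtop [317.9426351  157.66235568] base [316.38469702 167.10841241]
```

View pics/c3.png

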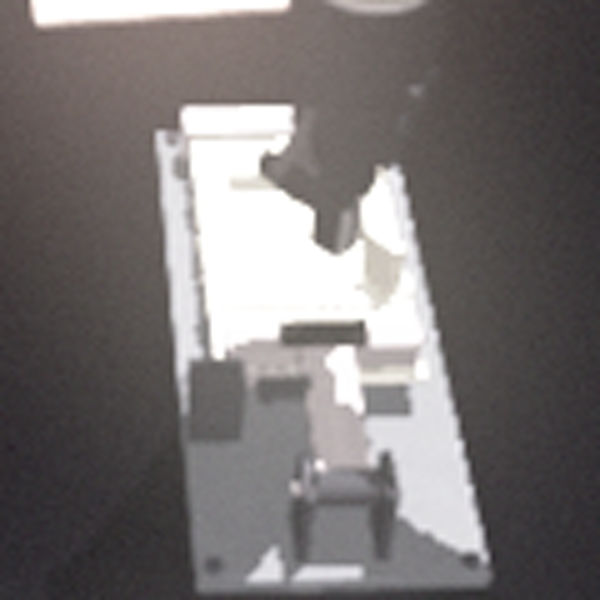

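The pad now sits at (304.6,176.4), against (305.5,176.7) predicted for the clamped position, so the lever is latched. The lug's shaded face is near (317,164), within about 3 mm of the model.

```bash
python3 - <<'E'
from h import *
c=np.array([495.2,-145.8,137.5]); l=bw(-42,54.5,60)+[-.5,2,0]; print(l,shift(c,147.9,l))
print('lift dir (to hinge)',shift([0,0,0],148,np.r_[M2@(np.array([98,-124.5])/158.4),0]))
E
```

```text
[ 467.06236961 -210.7891062    60.        ] [-10.7 -70.   77.5]
lift dir (to hinge) [-1.  -0.1  0. ]
```

step_arm(rows=[[[-3,-20,0],1],[[-6,-40,0],3],[[-10,-60,0],5],[[-11,-70,0],7],[[-11,-70,0],7],[[-11,-70,20],7],[[-11,-70,40],7],[[-11,-70,60],7],[[-11,-70,68],7],[[-11,-70,77],7],[[-11,-70,77],7]], fingers=0.42, squeeze=20)

```text
time: 6.15
tool_pos: [466.4, -210.1, 59.3]
tcp_rot: [-180.0, -0.1, 140.9]
ft_force: [-0.0, -0.0, -0.3]
finger_gap: 35.7
grip_force: 0.0
```

step_arm(rows=[[[0,0,0],0],[[0,0,0],0],[[0,0,0],0],[[0,0,0],0],[[0,0,0],0]], fingers=0, squeeze=22)

```text
time: 6.65
tool_pos: [467.6, -211.2, 61.3]
tcp_rot: [180.0, 0.1, 140.9]
ft_force: [-0.7, 0.9, 7.0]
finger_gap: 8.8
grip_force: 26.6
```

step_arm(rows=[[[0,0,-2],0],[[0,0,-4],0],[[-0.5,0,-6],0],[[-1,0,-8],0],[[-1,0,-8],0]])

```text
time: 7.15
tool_pos: [466.6, -210.9, 67.2]
tcp_rot: [-180.0, -0.1, 140.9]
ft_force: [0.4, -1.2, -13.8]
finger_gap: 8.7
grip_force: 23.5
```

step_arm(rows=[[[0,0,-2],0],[[-0.5,0,-4],0],[[-0.5,0,-4],0]])

```text
time: 7.45
tool_pos: [469.5, -212.5, 74.3]
tcp_rot: [180.0, 0.2, 140.9]
ft_force: [-0.0, 0.1, -0.3]
finger_gap: 8.9
grip_force: 25.3
```

```bash
python3 - <<'E'
from h import *
st()
s=snapshot('side');t=snapshot('top');cv2.imwrite('pics/t4f.png',t)
a=cv2.resize(s[115:215,265:345],None,fx=6,fy=6,interpolation=2);cv2.imwrite('pics/c4.png',a)
E
```

```text
{'time': np.float64(7.45), 'tool_pos': array([ 469.55, -212.47,   74.3 ]), 'tcp_rot': array([179.95,   0.2 , 140.92]), 'ft_force': array([-0.03,  0.14, -0.26]), 'wrist_torque': array([0.05, 0.04, 0.02]), 'finger_gap': np.float64(8.93), 'grip_force': np.float64(25.27), 'joint_pos': array([-3.0060e+01,  2.8700e+00,  1.0846e+02,  2.0000e-02,  6.8470e+01,
       -8.0980e+01])}
```

View pics/c4.png

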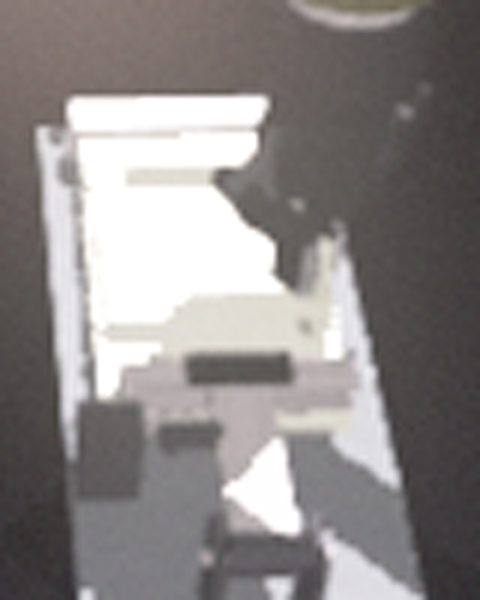

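The cream shadow band under the +y edge widens toward the lug, at crop (110–330, 300–350). So the tray is tilted up at the lug, and the far corner still looks seated. I'll hold briefly and then lift slightly more.

step_arm(rows=[[[0,0,0],0],[[0,0,0],0],[[0,0,0],0]])

```text
time: 7.85
tool_pos: [468.1, -211.8, 72.4]
tcp_rot: [180.0, 0.0, 140.9]
ft_force: [-0.1, 0.1, -0.5]
finger_gap: 8.5
grip_force: 25.3
```

step_arm(rows=[[[0,0,-2],0],[[0,0,-2],0],[[0,0,-2],0]])

```text
time: 8.15
tool_pos: [468.1, -211.8, 74.4]
tcp_rot: [180.0, 0.0, 140.9]
ft_force: [0.6, -0.6, -0.9]
finger_gap: 8.9
grip_force: 25.3
```

```bash
python3 - <<'E'
from h import *
st()
s=snapshot('side');t=snapshot('top');cv2.imwrite('pics/t5f.png',t);cv2.imwrite('pics/s5f.png',s)
t0=cv2.imread('pics/top0.png')
a=cv2.resize(np.clip(s[120:190,265:345].astype(float)*1.0-150,0,105).astype(np.uint8)*2,None,fx=5,fy=5,interpolation=2)
b=cv2.resize(np.clip(t[190:270,310:390].astype(float)-150,0,105).astype(np.uint8)*2,None,fx=4.375,fy=4.375,interpolation=2)
b=b[:350];cv2.imwrite('pics/c5.png',np.hstack([a,b]))
for n,p in(('lugc',(-56,70)),('hinge',(56,-70)),('px',(56,70)),('mx',(-56,-70))): print(n,[(proj('side',bw(*p,z))+[1.5,1.4]).round(1).tolist() for z in(40,55)],proj('top',bw(*p,40)).round(1))
E
```

```text
{'time': np.float64(8.15), 'tool_pos': array([ 468.09, -211.79,   74.41]), 'tcp_rot': array([1.8000e+02, 1.0000e-02, 1.4091e+02]), 'ft_force': array([ 0.56, -0.58, -0.94]), 'wrist_torque': array([0.06, 0.01, 0.01]), 'finger_gap': np.float64(8.95), 'grip_force': np.float64(25.27), 'joint_pos': array([-30.07,   2.79, 108.52,   0.  ,  68.67, -80.98])}
lugc [[321.7, 171.3], [322.3, 167.7]] [307.5 250.7]
hinge [[280.7, 142.0], [280.9, 138.3]] [348.9 198.8]
px [[284.2, 172.1], [284.5, 168.5]] [298.  209.1]
mx [[315.2, 141.2], [315.7, 137.6]] [359.4 240. ]
```

View pics/c5.png

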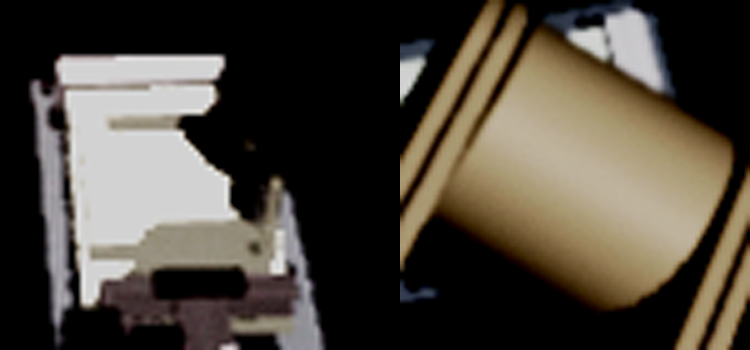

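```bash
python3 - <<'E'
from h import *
F=[];W=[];I=[]
for i in range(16):
    I.append(snapshot('side').astype(float)); s=r.sense();F.append(s['ft_force']);W.append(s['wrist_torque'])
print(np.mean(F,0),np.std(F,0)/4,np.mean(W,0),np.std(W,0)/4)
m=np.mean(I,0);np.save('m.npy',m);s0=cv2.imread('pics/side0.png').astype(float)
g=m.mean(2);g0=s0.mean(2)
for c in(283,287,292,297,302,307): print(c,'now',g[126:186:1,c].round().astype(int).tolist());
print('min',g0[140:146,276:290].round().astype(int).tolist());print(g[140:146,276:290].round().astype(int).tolist())
E
```

```text
[ 0.28265716 -0.29587165 -0.9156966 ] [0.10586099 0.1328816  0.10368328] [ 0.04256364  0.03627137 -0.00784693] [0.00750791 0.00670123 0.00689712]
283 now [119, 118, 118, 117, 116, 228, 254, 255, 255, 255, 251, 216, 255, 255, 255, 255, 255, 255, 255, 255, 255, 255, 255, 255, 255, 255, 255, 255, 255, 255, 255, 255, 255, 255, 255, 255, 255, 255, 255, 255, 255, 255, 250, 229, 219, 220, 252, 255, 255, 255, 255, 255, 255, 255, 246, 186, 128, 102, 102, 101]
287 now [118, 117, 117, 116, 115, 228, 254, 255, 255, 254, 246, 224, 255, 255, 255, 255, 255, 244, 221, 221, 255, 255, 255, 255, 255, 255, 255, 255, 255, 255, 255, 255, 255, 255, 255, 255, 255, 255, 255, 255, 255, 255, 255, 233, 220, 220, 255, 255, 255, 246, 184, 185, 182, 181, 179, 156, 119, 102, 102, 101]
292 now [117, 115, 115, 115, 114, 251, 255, 255, 255, 254, 239, 218, 255, 255, 255, 255, 255, 234, 221, 222, 255, 255, 255, 255, 255, 255, 255, 255, 255, 255, 255, 255, 255, 255, 255, 255, 255, 255, 255, 255, 255, 255, 246, 220, 220, 221, 220, 220, 202, 185, 185, 186, 182, 175, 176, 179, 177, 162, 169, 141]
297 now [113, 112, 112, 112
[... 1058 characters left out ...]
 254, 254, 254, 254, 254, 255, 254, 254, 254, 254], [118, 117, 234, 254, 255, 254, 254, 254, 255, 254, 254, 254, 254, 254], [117, 117, 223, 254, 253, 253, 255, 254, 254, 252, 250, 250, 250, 250], [116, 115, 182, 232, 239, 252, 254, 254, 254, 245, 214, 213, 212, 213]]
[[190, 194, 251, 255, 255, 255, 255, 255, 255, 255, 255, 255, 255, 255], [168, 180, 246, 255, 255, 255, 255, 255, 255, 255, 255, 255, 255, 255], [153, 158, 227, 255, 255, 255, 255, 255, 255, 255, 255, 255, 255, 255], [147, 148, 219, 255, 255, 255, 255, 255, 255, 255, 248, 244, 245, 244], [147, 148, 201, 255, 255, 255, 255, 255, 255, 255, 242, 221, 221, 222], [148, 148, 180, 248, 253, 255, 255, 255, 255, 255, 246, 221, 221, 221]]
```

The mean wrist load, 0.92 N and 0.056 N·m, is the tray's full weight and cantilever moment. So the tray is already free, with only a slight tilt, and step 2 isn't certain. I'll ease the grip so the far corner swings down onto the stack while the lug stays up.

step_arm(rows=[[[0,0,0],0],[[0,0,0],0]], fingers=0.09, squeeze=20)

```text
time: 9.25
tool_pos: [468.0, -211.8, 74.3]
tcp_rot: [180.0, 0.0, 140.9]
ft_force: [-0.4, -0.0, -1.1]
finger_gap: 8.8
grip_force: 25.3
```

step_arm(rows=[[[0,0,0],0],[[0,0,0],0]], fingers=0.1)

```text
time: 9.45
tool_pos: [468.0, -211.8, 74.3]
tcp_rot: [-180.0, -0.0, 140.9]
ft_force: [-1.0, 0.8, -1.1]
finger_gap: 8.9
grip_force: 23.5
```

step_arm(rows=[[[0,0,0],0],[[0,0,0],0]], fingers=0.103)

```text
time: 9.65
tool_pos: [468.0, -211.8, 74.3]
tcp_rot: [180.0, 0.0, 140.9]
ft_force: [0.5, 0.3, -1.3]
finger_gap: 8.9
grip_force: 10.3
```

Force is now graded. Continue in fine steps.

step_arm(rows=[[[0,0,0],0],[[0,0,0],0]], fingers=0.104)

```text
time: 9.85
tool_pos: [468.0, -211.8, 74.3]
tcp_rot: [-180.0, 0.0, 140.9]
ft_force: [-0.2, -0.2, -1.3]
finger_gap: 9.1
grip_force: 6.0
```

step_arm(rows=[[[0,0,0],0],[[0,0,0],0],[[0,0,0],0]], fingers=0.1045)

```text
time: 10.15
tool_pos: [468.0, -211.8, 74.3]
tcp_rot: [180.0, 0.0, 140.9]
ft_force: [1.7, -0.0, -0.6]
finger_gap: 9.1
grip_force: 3.8
```

```bash
python3 - <<'E'
from h import *
F=[];W=[];I=[]
for i in range(8):
    I.append(snapshot('side').astype(float)); s=r.sense();F.append(s['ft_force']);W.append(s['wrist_torque'])
print(np.mean(F,0),np.mean(W,0),s['grip_force'],s['time'])
g=np.mean(I,0).mean(2);g0=np.load('m.npy').mean(2)
for c in(283,287,292,302):
  for G in(g0,g): print(c,G[140:148,c].round().astype(int),G[162:176,c].round().astype(int))
E
```

```text
[-0.01888358  0.04961821 -0.60464886] [ 0.02162011  0.01577295 -0.00277919] 3.8034526258707047 10.55
283 [255 255 255 255 255 255 255 255] [255 255 255 255 255 255 250 229 219 220 252 255 255 255]
283 [255 255 255 255 255 255 255 255] [255 255 255 255 255 253 253 246 243 241 221 255 255 255]
287 [255 255 255 244 221 221 255 255] [255 255 255 255 255 255 255 233 220 220 255 255 255 246]
287 [255 255 255 255 254 233 224 223] [255 255 255 255 255 255 255 253 221 221 221 255 255 247]
292 [255 255 255 234 221 222 255 255] [255 255 255 255 255 255 246 220 220 221 220 220 202 185]
292 [255 255 255 255 253 224 224 223] [255 255 255 255 255 255 251 234 222 221 221 220 202 186]
302 [255 255 251 120 111 113 114 158] [255 255 244 220 220 219 219 220 220 220 220 183 120  94]
302 [255 255 253 149 114 117 118 160] [255 255 254 219 219 219 220 221 222 221 222 185 122  97]
```

The wrist load fell to 0.6 N and the tray's far edge dropped about 2 rows back to its seated position while the lug stayed up, so the peel pose is right. I'll raise the lug a little more for margin, hold, then grip firmly.

step_arm(rows=[[[0,0,-1],0],[[0,0,-2],0],[[0,0,-3],0],[[0,0,-3],0],[[0,0,-3],0]])

```text
time: 11.05
tool_pos: [468.1, -211.8, 77.4]
tcp_rot: [180.0, 0.0, 140.9]
ft_force: [1.0, -0.2, 0.8]
finger_gap: 9.0
grip_force: 3.8
```

```bash
python3 - <<'E'
from h import *
F=[];W=[];I=[]
for i in range(6):
    I.append(snapshot('side').astype(float)); s=r.sense();F.append(s['ft_force']);W.append(s['wrist_torque'])
print(np.mean(F,0),np.mean(W,0),s['grip_force'],s['time'],s['tool_pos'])
g=np.mean(I,0).mean(2)
for c in(287,292,302):print(c,g[140:148,c].round().astype(int),g[158:176,c].round().astype(int))
E
```

```text
[ 0.87737264  0.02526508 -0.44983512] [ 0.02579262 -0.12295546  0.01713283] 3.8280119374394417 11.35 [ 468.08871604 -211.81410898   77.35305241]
287 [255 255 255 255 254 229 223 224] [255 255 255 255 255 255 255 255 255 255 255 244 220 220 220 255 255 246]
292 [255 255 255 255 251 223 224 222] [255 255 255 255 255 255 255 255 255 255 247 224 221 221 221 221 202 187]
302 [255 253 155 113 116 115 125 246] [255 255 255 255 255 255 243 218 218 219 221 222 221 221 220 184 122  96]
```

step_arm(rows=[[[0,0,0],0],[[0,0,0],0],[[0,0,0],0],[[0,0,0],0]], fingers=0, squeeze=90)

```text
time: 11.75
tool_pos: [468.1, -211.8, 77.3]
tcp_rot: [180.0, 0.0, 140.9]
ft_force: [0.5, 0.9, -0.3]
finger_gap: 7.8
grip_force: 87.7
```

The far corner's rows are unchanged and the lug is now about 16 mm up, gripped firmly. Next: lift straight up, then carry.

step_arm(rows=[[[0,0,-3],0],[[0,0,-8],0],[[0,0,-16],0],[[0,0,-28],0],[[0,0,-42],0],[[0,0,-58],0],[[0,0,-74],0],[[0,0,-90],0],[[0,0,-102],0],[[0,0,-108],0],[[0,0,-110],0],[[0,0,-110],0]])

```text
time: 12.95
tool_pos: [467.9, -211.7, 187.2]
tcp_rot: [-180.0, -0.0, 140.9]
ft_force: [0.4, 0.6, -1.0]
finger_gap: 7.7
grip_force: 88.1
```

step_arm(rows=[[[5,6,0],0],[[15,18,0],0],[[30,36,0],0],[[46,56,0],0],[[62,75,0],0],[[78,95,0],0],[[94,115,0],0],[[110,134,0],0],[[124,151,0],0],[[136,165,0],0],[[144,175,0],0],[[148,180,0],0]])

```text
time: 14.15
tool_pos: [466.1, 22.9, 186.9]
tcp_rot: [-180.0, -0.0, 141.0]
ft_force: [-0.6, 0.7, -2.0]
finger_gap: 7.0
grip_force: 88.1
```

step_arm(rows=[[[5,6,0],0],[[15,18,0],0],[[30,36,0],0],[[46,56,0],0],[[62,75,0],0],[[78,95,0],0],[[94,115,0],0],[[112,136,0],0],[[128,156,0],0],[[143,174,0],0],[[153,187,0],0],[[158,192,0],0]])

```text
time: 15.35
tool_pos: [465.1, 270.9, 187.2]
tcp_rot: [-180.0, -0.0, 141.0]
ft_force: [-0.1, -0.2, -0.7]
finger_gap: 7.5
grip_force: 88.1
```

```bash
python3 - <<'E'
from h import *
st()
t=snapshot('top');s=snapshot('side');cv2.imwrite('pics/c6.png',np.hstack([cv2.resize(t[120:330,60:400],(400,247)),cv2.resize(s[90:384,150:400],(291,342))[:247]]))
E
```

```text
{'time': np.float64(15.35), 'tool_pos': array([465.07, 270.92, 187.16]), 'tcp_rot': array([-1.7999e+02, -1.0000e-02,  1.4095e+02]), 'ft_force': array([-0.08, -0.17, -0.66]), 'wrist_torque': array([ 0.04,  0.06, -0.  ]), 'finger_gap': np.float64(7.45), 'grip_force': np.float64(88.09), 'joint_pos': array([ 24.76,  -0.22,  99.1 ,   0.  ,  81.14, -26.19])}
```

View pics/c6.png

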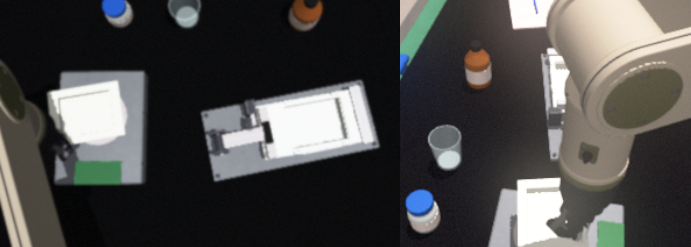

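The tray is over the balance, centred near top pixel (135,215). The lower trays sit in place and the clamp is down.

```bash
python3 - <<'E'
from h import *
print(onz('top',(134.8,215.2),160), onz('top',(143.8,219),74))
E
```

```text
[517.40083902 223.03317201 160.        ] [518.51808043 224.01064296  74.        ]
```

step_arm(rows=[[[0,0,2],0],[[0,0,6],0],[[0,0,12],0],[[0,0,18],0],[[0,0,23],0],[[0,0,26],0],[[0,0,26],0],[[0,0,26],0],[[0,0,26],0],[[0,0,26],0]])

```text
time: 16.45
tool_pos: [465.2, 270.0, 161.7]
tcp_rot: [180.0, 0.0, 140.9]
ft_force: [0.5, -0.2, -1.0]
finger_gap: 7.9
grip_force: 88.1
```

```bash
python3 -c "
from h import *
print(r.hand_in())"
```

```text
the job is handed in; nothing more can be done
None
```

I handed the job in at about 16.5 s, with no verdict shown: by force readings and images, the clamp is latched, the tray was peeled lug corner first, and it is held about 6° off level, roughly 45 mm above the pan centre. The tray came almost fully free on the first lift, so I eased the grip to let its far corner settle back on the stack before carrying it.

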